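Swap the dibber stored behind the pots

ROBOT

A 7-joint arm with a two-finger parallel gripper is mounted at the origin on the work surface; the furniture and walls round the work are solid. World frame = base frame: x ahead of the robot, y to its left, z up, the work surface at z = 0. Lengths are in m, angles in rad, forces in N, time in s.
With the tool pointing down it reaches from about 0.4 to 0.9 m from the base axis. Payload 5.5 kg.
Tool frame: the origin (TCP) lies between the finger pads; the fingertips stand 8 mm ahead of it and the grasp point (between the pads) lies 11 mm behind it; z points along the fingers, y is the line along which they close (so a half turn about z gives the same grasp; the last joint's range is limited). The gripper opens to 92 mm and grips with 3 to 60 N. Pads are 19 mm wide; open, the fingers measure 130 mm over their backs; the gripper's body (75 mm by 190 mm) begins 47 mm behind the grasp point.
Start: joints at [1.595, 0.501, -0.427, 1.55, 0.221, 1.138, -0.21], TCP at [0.154, -0.632, 0.235] pointing down, gripper open.
Joint ranges: [-2.88, 2.88], [-0.31, 2.03], [-1.54, 1.56], [0.2, 2.42], [-1.41, 4.55], [0.19, 2.02], [-2.57, 2.57]. Speed limits (rad/s): [2.57, 2.57, 3.14, 3.14, 3.14, 3.14, 3.14].

INTERFACE

Orientations are given as a 3x3 rotation matrix whose columns are the frame's x, y, z axes.
In Python, from plant import robot, ungrasp, close, solver, eyes, job gives the robot as it stands. Calls block until the motion is done:
- robot.move_to(position, orientation): joint-space move of the TCP to a pose.
- robot.movel(position, ori=None, velocity=0.15, contact_N=None): straight line of the TCP; ori=None keeps the orientation; velocity is the mean speed in m/s. With contact_N (N) it stops when the force on the tool has changed by that much, and returns True; else False.
- robot.goto_joints(angles): joint-space move.
- ungrasp() and close(): open the fingers fully, or close them until they stop; the grip force is fixed at half the most.
- robot.sleep(seconds).
- solver.inverse_kinematics(position, orientation): joint angles nearest the present ones, or None.
- eyes.capture(name): name is "scene" or "top" or "wrist"; returns a dict with "img" (480x640x3 uint8, red, green, blue), "mtx" (3x3 intrinsics, pixels), "R" (3x3) and "t" (3): a world point X has camera coordinates R X + t. Camera axes: x right, y down, z forward; pixel columns grow to the right and rows downward; lengths in m; the calibration is good to about 2 mm. A picture is of the moment at which its call begins. There is no depth.
A pose or a line that the arm cannot do raises robot.Unreachable and nothing moves.
- job.finish_job(): hands the job in; it is judged then, once.
Trained networks look in a picture, given as the dict that the camera call returned (one of the last four; its "shot" number tells which), for a name from the list of things; names that differ only in an ending like _2 or _b are one class to them, and where a whole thing is asked for, a point or a joint stands for the part that bears it (a point fixed in the world has none). Each returns a list of dicts, best first, with "conf" (0 to 1); they miss things now and then, are a little off and sometimes report something else, mostly with a low value. They report only what shows in the picture. A call takes as long as a camera call. They do not tell look-alikes from the thing itself.
- eyes.spot_in(picture, target): "bbox" ([centre column, centre row, width, height] as shares, 0 to 1, of the picture: columns of its width, rows of its height, round what is visible of it).
Readings, each from a call of its own:
- robot.current_clock(): time.
- robot.current_qpos(): joint angles.
- robot.current_dq(): joint speeds.
- robot.current_joint_torque(): joint torques, N m.
- robot.current_eef_pos(): TCP position.
- robot.current_orientation(): TCP orientation.
- robot.current_ft_force(): force on the tool from outside, world axes, zero at the start.
- robot.current_ft_torque(): the same for the moment, N m.
- robot.current_grip_width(): finger opening in m.
- robot.current_grip_force(): force on a finger pad.
Only numpy, scipy, OpenCV 4.12 (cv2) and the standard library are available. Lean on these libraries where they do the work, as an engineer would, in place of code of your own. Each camera call takes 0.05 s, during which the arm holds its last target. There are 200 camera calls.

TASK

Stand the terracotta pot stack and the plant-food bottle on the side board, out of the way, then fetch the long dibber from behind them and lay it lengthwise along the middle of the plywood tool rest. Lay the short dibber in the long one's old place, lengthwise along the middle of the cork strip, and only then stand the pot stack and the bottle upright again, each in the middle of the cork mat on which it stood at the start. Do not tip either of them over or shift the black pot stack.

Things in the scene. Friction and masses are not known exactly. Their poses are not given: they have to be found in the camera images.
- long_mid (a point): Long dibber: wooden barrel with a pale steel point, 200 mm long, 26 mm thick, 30 mm high, lying on the cork strip behind pot stack and bottle. Point: its middle, 15 mm above the surface it lies on; y runs lengthwise from the steel tip (at -100 mm) to the butt (+100 mm), z up. Grasp across the barrel (along its x), between the middle and y = +30 mm.
- short_mid (a point): Short dibber: the same kind, darker brown, 170 mm long, 26 mm thick, 30 mm high, lying on the bare bench beyond the tool rest (about 130 mm from its middle). Point: its middle, 15 mm above the surface it lies on; y runs lengthwise from the steel tip (at -85 mm) to the butt (+85 mm), z up. Grasp across the barrel (along its x), between the middle and y = +25 mm.
- stack_mid (a point): Tall slim stack of nested terracotta-coloured pots (one rigid piece), 161 mm high, 70 mm wide at the rims, 63 mm where fingers bear. It stands on one of the two round cork mats. The point given is its centre, 80.5 mm above its foot; z is up.
- bottle_mid (a point): Round white plant-food bottle with a green cap, about 0.2 kg (it can swing if held loosely by the cap), 193 mm high, body 62 mm in diameter; the cap is 37 mm in diameter and is the top 18 mm (the narrow part that can be held runs from 175 mm to 193 mm above the foot). It stands on the other round cork mat. The point given is its centre, 96.5 mm above its foot; z is up.
- mat_1: Round flat cork mat, 84 mm in diameter, 3 mm thick, fixed to the bench in front of the cork strip. One of a like pair; the stack stands in the middle of one, the bottle of the other, either way round. Origin: centre of its underside.
- mat_2: The other round cork mat, alike: 84 mm in diameter, 3 mm thick, fixed, its centre 110 mm from the first's. Origin: centre of its underside.
- back_strip: Flat cork strip, 60 x 230 x 3 mm, fixed to the bench behind the two mats (its centre line 85 mm behind the mats' centres). Origin: centre of its underside; y runs along its length, x away from the mats, z up. The long dibber lies along its middle at the start.
- side_board: Side board: flat wooden board with planking and four small screw heads, 260 x 140 x 12 mm, fixed to the bench on one side, left or right. Origin: centre of its underside; x along its 260 mm length, which points roughly away from the robot; z up. Its top is flat and empty: 12 mm above the bench.
- tool_rest: Tool rest: narrow flat pale plywood board with a small screw head near each end, 80 x 250 x 12 mm, fixed to the bench on the side opposite to the side board. Origin: centre of its underside; y along its 250 mm length, z up. Its top is flat and empty.
- dark_mid (a point): Black pot stack, short and wide: 108 mm high, 76 mm in diameter, standing loose on the bench between the robot and the cork mats. Not to be moved. The point given is its centre, 54 mm above its foot.
There are look-alikes about, which are no part of the job. What is shaped like the part that bears short_mid but blue is not meant.

How it is judged:
On the way, in this order (a step that is already met when the one before it is completed fails the run):
1. the terracotta pot stack and the bottle both stand released on the side board (x of stack_mid in the frame of side_board between -0.115 and 0.115 m and y of stack_mid in the frame of side_board between -0.055 and 0.055 m and angle between each of stack_mid, bottle_mid's own z axis and vertical below 0.1 rad and z of stack_mid in the frame of side_board between 0.0865 and 0.0985 m and x of bottle_mid in the frame of side_board between -0.115 and 0.115 m and y of bottle_mid in the frame of side_board between -0.055 and 0.055 m and z of bottle_mid in the frame of side_board between 0.1025 and 0.1145 m and contact force between the fingers and clay_stack below 0.3 N and contact force between the fingers and feed_bottle below 0.3 N), for 0.2 s.
2. the long dibber lies released along the tool rest, stack and bottle still on the side board (x of stack_mid in the frame of side_board between -0.115 and 0.115 m and y of stack_mid in the frame of side_board between -0.055 and 0.055 m and angle between each of stack_mid, bottle_mid's own z axis and vertical below 0.1 rad and z of stack_mid in the frame of side_board between 0.0865 and 0.0985 m and x of bottle_mid in the frame of side_board between -0.115 and 0.115 m and y of bottle_mid in the frame of side_board between -0.055 and 0.055 m and z of bottle_mid in the frame of side_board between 0.1025 and 0.1145 m and x of long_mid in the frame of tool_rest between -0.015 and 0.015 m and y of long_mid in the frame of tool_rest between -0.025 and 0.025 m and z of long_mid in the frame of tool_rest between 0.022 and 0.033 m and angle between the y axis of long_mid and the y axis of tool_rest, either way round below 0.2 rad and contact force between the fingers and dibber_long below 0.3 N), for 0.2 s.
3. the short dibber lies released along the cork strip, stack and bottle still on the side board (x of stack_mid in the frame of side_board between -0.115 and 0.115 m and y of stack_mid in the frame of side_board between -0.055 and 0.055 m and angle between each of stack_mid, bottle_mid's own z axis and vertical below 0.1 rad and z of stack_mid in the frame of side_board between 0.0865 and 0.0985 m and x of bottle_mid in the frame of side_board between -0.115 and 0.115 m and y of bottle_mid in the frame of side_board between -0.055 and 0.055 m and z of bottle_mid in the frame of side_board between 0.1025 and 0.1145 m and x of short_mid in the frame of back_strip between -0.015 and 0.015 m and y of short_mid in the frame of back_strip between -0.025 and 0.025 m and z of short_mid in the frame of back_strip between 0.013 and 0.024 m and angle between the y axis of short_mid and the y axis of back_strip, either way round below 0.2 rad and x of long_mid in the frame of tool_rest between -0.015 and 0.015 m and y of long_mid in the frame of tool_rest between -0.025 and 0.025 m and z of long_mid in the frame of tool_rest between 0.022 and 0.033 m and angle between the y axis of long_mid and the y axis of tool_rest, either way round below 0.2 rad and contact force between the fingers and dibber_short below 0.3 N), for 0.2 s.
At the end, for the whole second after the job is handed in: Long dibber along the tool rest, short one along the cork strip (middles within 15 mm across, 25 mm along, 0.2 rad, either way round); terracotta stack and bottle upright within 15 mm of where each stood at the start; black stack within 20 mm of its start; all at rest (x of long_mid in the frame of tool_rest between -0.015 and 0.015 m and y of long_mid in the frame of tool_rest between -0.025 and 0.025 m and z of long_mid in the frame of tool_rest between 0.022 and 0.033 m and angle between the y axis of long_mid and the y axis of tool_rest, either way round below 0.2 rad and x of short_mid in the frame of back_strip between -0.015 and 0.015 m and y of short_mid in the frame of back_strip between -0.025 and 0.025 m and z of short_mid in the frame of back_strip between 0.013 and 0.024 m and angle between the y axis of short_mid and the y axis of back_strip, either way round below 0.2 rad and distance of each of stack_mid, bottle_mid from where it was at the start of the episode below 0.015 m and angle between each of stack_mid, bottle_mid's own z axis and vertical below 0.08 rad and linear speed of each of dibber_long, dibber_short, clay_stack, feed_bottle below 0.02 m/s and distance of dark_mid from where it was at the start of the episode below 0.02 m); the robot touches nothing.
It fails at once if the terracotta stack or the bottle is tipped over (angle between any of stack_mid, bottle_mid's own z axis and vertical above 0.7 rad).
It fails at once if the black pot stack is shifted by more than 20 mm (distance of dark_mid from where it was at the start of the episode above 0.02 m).
It also fails if it takes over 128 s, if anything falls off the work surface, if the arm or the gripper's body presses on something with over 40 N, if the wrist force passes 120 N, or if a joint passes its speed limit or range.

## Working session

There is one attempt and no reset: what is moved stays moved. The work goes in short steps, each a Python script; the robot and the scene stay as the last script left them, time stands still between calls to the robot, and variables do not carry over. Pictures are saved under pics/ and viewed, at most 14 in all, crops included, and the job is handed in when it is done.

```bash
ls; mkdir -p pics; python3 - <<'E'
from plant import robot, eyes
import cv2
for n in("scene","top"):
    p=eyes.capture(n); cv2.imwrite(f"pics/{n}0.png",p["img"][:,:,::-1]); print(n,p["mtx"].tolist(),p["R"].tolist(),p["t"].tolist())
    for k in["long_mid","short_mid","stack_mid","bottle_mid","mat_1","back_strip","side_board","tool_rest","dark_mid"]:
        print(k,[([round(b*s) for b,s in zip(d["bbox"],(640,480,640,480))],round(d["conf"],2)) for d in eyes.spot_in(p,k)])
print(robot.current_clock(), robot.current_orientation())
E
```

```text
pics
scene [[613.8999857629499, 0.0, 317.4741836251957], [0.0, 613.8999857629499, 237.0587000673277], [0.0, 0.0, 1.0]] [[-0.629503263863406, -0.7768528043698777, -0.015012032772927985], [-0.3106538390153991, 0.26934577256525877, -0.9115629693587923], [0.7121936766711098, -0.5691683188160427, -0.41088634896502235]] [0.2442530429774417, 0.24249707877351528, 1.1643063956436879]
long_mid [([247, 259, 61, 24], 0.79)]
short_mid [([373, 224, 47, 6], 0.56)]
stack_mid [([254, 251, 31, 77], 0.83), ([185, 328, 115, 77], 0.64), ([384, 244, 69, 26], 0.42)]
bottle_mid [([287, 233, 28, 77], 0.68)]
mat_1 [([249, 284, 32, 14], 0.56), ([275, 272, 2, 10], 0.42)]
back_strip [([244, 267, 69, 23], 0.63), ([248, 285, 36, 10], 0.48)]
side_board [([184, 329, 117, 74], 0.71)]
tool_rest [([384, 245, 68, 27], 0.65)]
dark_mid [([295, 274, 35, 56], 0.77), ([385, 245, 69, 28], 0.69)]
top [[585.99216834948, 0.0, 323.39402903887685], [0.0, 585.99216834948, 233.72582259121214], [0.0, 0.0, 1.0]] [[-0.002510671671574618, -0.9999953331635172, 0.0017407409182543187], [-0.9886557767214419, 0.00222077136062053, -0.1501826332499438], [0.15017806658457425, -0.0020980528474706366, -0.9886567384543379]] [-0.020937708206829844, 0.4327310352415251, 1.4111924307281183]
long_mid [([298, 168, 80, 9], 0.68)]
short_mid [([456, 180, 65, 27], 0.88), ([469, 318, 43, 58], 0.68)]
stack_mid [([271, 192, 37, 38], 0.91)]
bottle_mid [([273, 192, 32, 40], 0.71), ([318, 198, 26, 36], 0.7)]
mat_1 [([319, 209, 30, 26], 0.74), ([276, 208, 31, 18], 0.58)]
back_strip [([299, 169, 93, 27], 0.7)]
side_board [([188, 226, 63, 104], 0.7), ([297, 167, 81, 10], 0.31)]
tool_rest [([447, 231, 106, 52], 0.83)]
dark_mid [([293, 247, 30, 37], 0.81), ([277, 207, 31, 25], 0.7)]
1.0 [[ 9.71619870e-01  2.36547723e-01  5.24295575e-05]
 [ 2.36547723e-01 -9.71619871e-01  1.92067396e-05]
 [ 5.54849105e-05 -6.25955737e-06 -9.99999998e-01]]
```

```bash
python3 -c "
import cv2
i=cv2.imread('pics/top0.png')[130:370,130:530]; cv2.imwrite('pics/top0c.png',cv2.resize(i,None,fx=2,fy=2,interpolation=2))"
```

```text
(no output)
```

View pics/top0c.png

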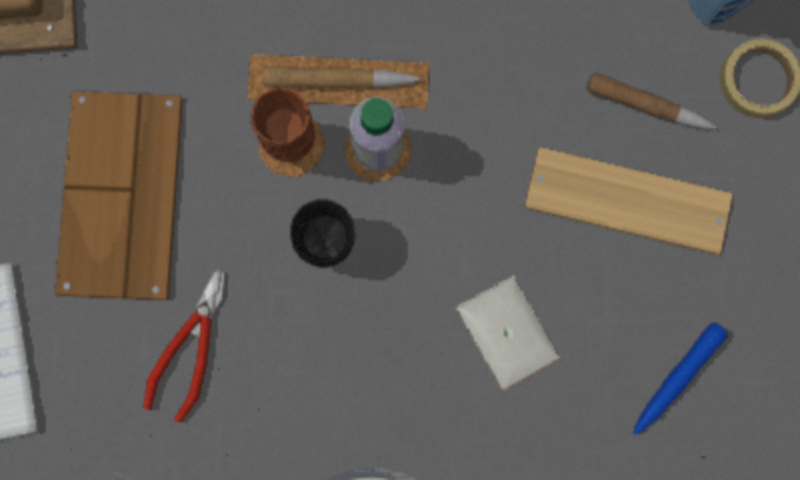

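View pics/scene0.png

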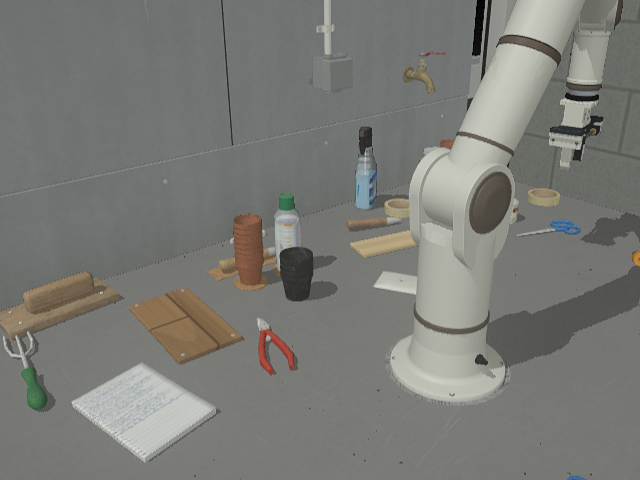

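The crop (col=130+u/2, row=130+v/2) shows:
- **Side board:** about (118,195) in the crop, left of the work.
- **Terracotta stack:** rim at (280,117).
- **Bottle:** cap at (377,115).
- **Black stack:** (323,233).
- **Long dibber:** on the cork strip, (264,78) to (424,79).
- **Tool rest:** (630,200).
- **Short dibber:** brown, (590,82) to (716,128).

Look-alikes: for the short dibber, the blue one at (680,378), which is excluded. For the side board, the float/board at top left (35,20). For the long dibber, only the brown short one. For the tool rest, nothing.

```bash
cat > h.py <<'E'
import numpy as np, cv2
from plant import robot, ungrasp, close, solver, eyes, job
def ray(p,uv,z):
    """pixel -> world point at height z"""
    d=p["R"].T@np.linalg.inv(p["mtx"])@[uv[0],uv[1],1]; c=-p["R"].T@p["t"]
    return c+d*(z-c[2])/d[2]
def proj(p,X):
    x=p["mtx"]@(p["R"]@np.asarray(X)+p["t"]); return x[:2]/x[2]
def down(yaw):
    """tool pointing down, closing line (y) at angle yaw in world"""
    y=np.array([np.cos(yaw),np.sin(yaw),0]); z=np.array([0,0,-1.]); return np.c_[np.cross(y,z),y,z]
E
python3 - <<'E'
from h import *
p=eyes.capture("top")
D=dict(side=(.012,[(73,92),(182,95),(167,299),(57,295)]),rest=(.012,[(540,149),(732,192),(721,253),(527,208)]),strip=(.003,[(250,55),(429,65),(426,107),(248,100)]),
long=(.018,[(264,78),(424,79)]),short=(.015,[(590,81),(716,128)]),cap=(.196,[(377,115)]),stack=(.164,[(280,117)]),dark=(.108,[(323,231)]),mat=(.003,[(379,148),(291,142)]))
for k,(z,c) in D.items():
    W=np.array([ray(p,(130+u/2,130+v/2),z)[:2] for u,v in c]); print(k,W.round(3).tolist(),'mean',W.mean(0).round(3), 'edges',np.linalg.norm(np.diff(W,axis=0),axis=1).round(3),'ang',[round(float(np.arctan2(*d[::-1])),3) for d in np.diff(W,axis=0)])
E
```

```text
side [[0.585, 0.376], [0.581, 0.237], [0.322, 0.25], [0.327, 0.386]] mean [0.454 0.312] edges [0.138 0.259 0.136] ang [-1.601, 3.094, 1.532]
rest [[0.51, -0.215], [0.454, -0.455], [0.378, -0.437], [0.435, -0.197]] mean [ 0.444 -0.326] edges [0.246 0.079 0.247] ang [-1.798, 2.92, 1.337]
strip [[0.635, 0.153], [0.622, -0.077], [0.567, -0.072], [0.576, 0.155]] mean [0.6  0.04] edges [0.23  0.055 0.227] ang [-1.63, 3.064, 1.528]
long [[0.601, 0.133], [0.599, -0.07]] mean [0.6   0.032] edges [0.203] ang [-1.579]
short [[0.597, -0.28], [0.536, -0.437]] mean [ 0.566 -0.359] edges [0.169] ang [-1.942]
cap [[0.511, -0.011]] mean [ 0.511 -0.011] edges [] ang []
stack [[0.517, 0.099]] mean [0.517 0.099] edges [] ang []
dark [[0.394, 0.052]] mean [0.394 0.052] edges [] ang []
mat [[0.513, -0.012], [0.521, 0.099]] mean [0.517 0.043] edges [0.112] ang [1.499]
```

```bash
python3 - <<'E'
from h import *
for n,x,y,z,a in [("stack",.517,.099,.14,0),("bottle",.511,-.011,.19,0),("s2",.39,.315,.15,0),("b2",.52,.305,.2,0),("b2hi",.52,.305,.32,0),("long",.6,.04,.02,0),("rest",.444,-.326,.03,-.23),("short",.566,-.35,.02,-.37)]:
    for f in(0,np.pi):
        q=solver.inverse_kinematics([x,y,z],down(a+f)); print(n,round(f,1),None if q is None else np.round(q,2))
p=eyes.capture("scene")
print("wall base", ray(p,(240,148),0) , ray(p,(232,143),0),ray(p,(465,97),0))
robot.movel([.2,-.6,.4]); robot.move_to([.49,.044,.42],down(0))
p=eyes.capture("wrist"); cv2.imwrite("pics/w1.png",p["img"][:,:,::-1]); print(-p["R"].T@p["t"],p["R"][2], robot.current_clock())
E
```

```text
stack 0 [ 0.59  0.63 -1.09  1.93  0.67  1.   -0.81]
stack 3.1 [ 0.7   0.79 -1.3   1.93  0.86  1.13  2.19]
bottle 0 [ 0.95  0.65 -1.32  1.92  0.71  1.14 -0.65]
bottle 3.1 [-1.01  0.68  1.36  1.98 -0.75  1.13 -2.47]
s2 0 [ 0.24  0.71 -1.3   1.98  0.78  1.09 -1.41]
s2 3.1 [ 0.24  0.71 -1.3   1.98  0.78  1.09  1.73]
b2 0 [ 0.27  0.82 -1.3   1.69  0.82  1.29 -1.2 ]
b2 3.1 [ 0.27  0.82 -1.3   1.69  0.82  1.29  1.94]
b2hi 0 [ 0.28  0.64 -1.3   1.56  0.62  1.42 -1.07]
b2hi 3.1 [ 0.28  0.64 -1.3   1.56  0.62  1.42  2.08]
long 0 [ 0.41  0.79 -0.72  1.8   0.69  0.82 -0.65]
long 3.1 [-0.75  0.89  0.9   1.84 -0.9   0.89 -2.54]
rest 0 [ 1.07  0.67 -0.62  1.93  0.58  0.73 -0.12]
rest 3.1 [-0.21  0.96  1.13  1.97 -1.09  0.99 -1.9 ]
short 0 [ 0.9   0.82 -0.56  1.63  0.55  0.85 -0.26]
short 3.1 [-0.24  1.31  1.35  1.67 -1.32  1.33 -2.14]
wall base [ 1.52561439 -0.50910745  0.        ] [ 1.61384267 -0.52509104  0.        ] [ 1.55082507 -1.99540007  0.        ]
[0.49027975 0.12031208 0.57076011] [-4.56926976e-04 -2.87394347e-01 -9.57812237e-01] 4.975
```

View pics/w1.png

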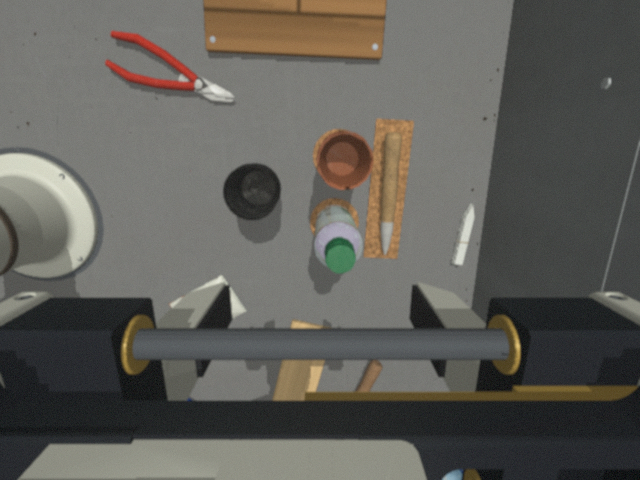

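The wrist view shows the terracotta rim at (344,159), cap at (340,254), black stack at (252,191) and strip corners at (376,120), (412,121), (399,258), (367,257). The wall base runs along about (495,120) to (475,290).

```bash
python3 - <<'E'
from h import *
p=eyes.capture("wrist")
for n,z,uv in [("stack",.164,(344,159)),("cap",.196,(340,254)),("dark",.108,(252,191)),("s",.003,(376,120)),("s",.003,(412,121)),("s",.003,(399,258)),("s",.003,(367,257)),("wall",0,(497,120)),("wall",0,(476,285)),("butt",.018,(393,133)),("tip",.018,(387,252)),("bd",.012,(205,50)),("bd",.012,(381,58)),("screw",.012,(213,40)),("screw",.012,(375,46))]: print(n,ray(p,uv,z).round(4))
E
```

```text
stack [0.5177 0.1027 0.164 ]
cap [ 0.5129 -0.0029  0.196 ]
dark [0.3973 0.0583 0.108 ]
s [0.5777 0.1552 0.003 ]
s [0.6345 0.1536 0.003 ]
s [ 0.6288 -0.0741  0.003 ]
s [ 0.5722 -0.0721  0.003 ]
wall [0.7694 0.1551 0.    ]
wall [ 0.773  -0.1272  0.    ]
butt [0.6026 0.1353 0.018 ]
tip [ 0.6039 -0.0581  0.018 ]
bd [0.3213 0.2514 0.012 ]
bd [0.5798 0.2406 0.012 ]
screw [0.3343 0.2644 0.012 ]
screw [0.5703 0.2563 0.012 ]
```

```bash
python3 -c "
import cv2
i=cv2.imread('pics/scene0.png')[180:310,210:340]; cv2.imwrite('pics/sc.png',cv2.resize(i,None,fx=4.5,fy=4.5,interpolation=2))"
```

```text
(no output)
```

View pics/sc.png

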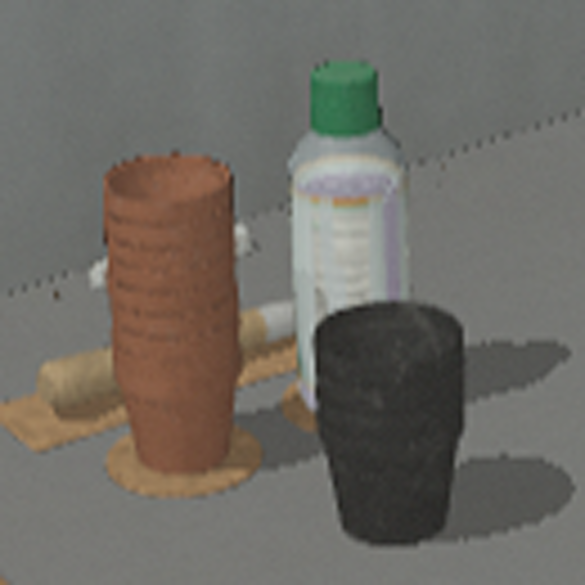

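```bash
cat >> h.py <<'E'
def pick(x,y,z,yaw,lift,guard=8):
    """TCP z; come from lift height, grasp, lift back"""
    robot.move_to([x,y,lift],down(yaw))
    if robot.movel([x,y,z],velocity=.12,contact_N=guard): print("touched at",robot.current_eef_pos())
    close(); print("grip",robot.current_grip_width(),robot.current_grip_force(),robot.current_eef_pos().round(4))
    robot.movel([x,y,lift],velocity=.12); print("lifted",robot.current_grip_width(),robot.current_ft_force().round(2))
def place(x,y,z,yaw,lift,v=.2,drop=.006):
    """TCP z expected at contact"""
    robot.movel([x,y,lift],down(yaw),velocity=v); robot.movel([x,y,z+.008],velocity=.1); robot.sleep(.3)
    c=robot.movel([x,y,z-drop],velocity=.02,contact_N=3); print("contact",c,robot.current_eef_pos().round(4))
    ungrasp(); robot.movel([x,y,lift],velocity=.15); print("t",robot.current_clock())
E
python3 - <<'E'
from h import *
pick(.5175,.101,.125,0,.25)
place(.39,.315,.134,0,.25)
for n in("top","scene"):
    p=eyes.capture(n); cv2.imwrite(f"pics/{n}1.png",p["img"][:,:,::-1]); print([proj(p,[.39,.315,z]).round() for z in(.012,.173)],[([round(b*s) for b,s in zip(d["bbox"],(640,480,640,480))],round(d["conf"],2)) for d in eyes.spot_in(p,"stack_mid")])
E
```

```text
grip 0.06284298336014281 29.901689887046814 [0.5176 0.101  0.1251]
lifted 0.06257119837391686 [-0.1  -0.2  -0.89]
contact True [0.3905 0.315  0.1339]
t 13.75
[array([188., 252.]), array([171., 244.])] []
[array([197., 332.]), array([189., 262.])] [([197, 295, 43, 85], 0.6)]
```

View pics/scene1.png

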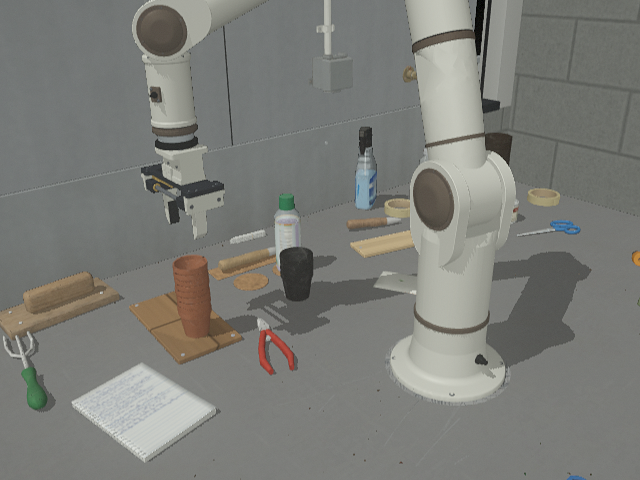

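The terracotta stack stands upright on the side board, with its base at about (197,332). Next is the bottle, held by its cap.

```bash
python3 - <<'E'
from h import *
robot.movel([.4,.3,.32],velocity=.25)
pick(.5125,-.0065,.187,0,.27)
robot.sleep(.3)
place(.52,.305,.196,0,.27,v=.12)
for n in("scene","top"):
    p=eyes.capture(n); cv2.imwrite(f"pics/{n}2.png",p["img"][:,:,::-1]); print([proj(p,[.52,.305,z]).round() for z in(.012,.205)],[([round(b*s) for b,s in zip(d["bbox"],(640,480,640,480))],round(d["conf"],2)) for d in eyes.spot_in(p,"bottle_mid")])
E
```

```text
grip 0.036232870784978784 29.999334812164307 [ 0.5126 -0.0065  0.187 ]
lifted 0.03610256802697639 [ 0.28 -0.85 -2.26]
contact True [0.5205 0.305  0.1959]
t 24.5333
[array([173., 306.]), array([162., 226.])] [([169, 269, 33, 91], 0.56)]
[array([194., 201.]), array([174., 183.])] [([189, 205, 23, 19], 0.78)]
```

View pics/scene2.png

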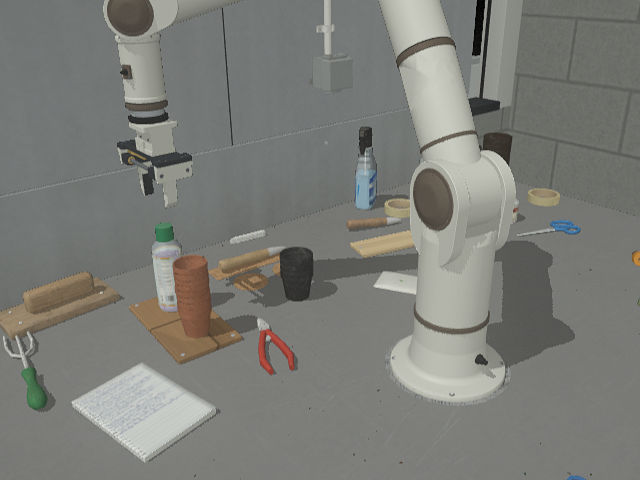

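Both stand upright on the side board. Next is a close look at the long dibber.

```bash
python3 - <<'E'
from h import *
robot.move_to([.56,-.03,.33],down(0))
p=eyes.capture("wrist"); cv2.imwrite("pics/w3.png",p["img"][:,:,::-1]); 
import pickle; pickle.dump(p,open("w3.pkl","wb"))
E
```

```text
(no output)
```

View pics/w3.png

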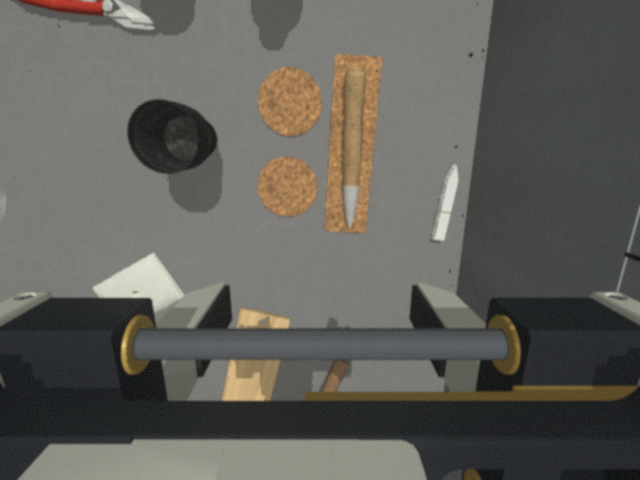

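The view shows the long dibber from butt (354,69) to tip (350,227), strip corners (335,55), (382,57), (366,233), (326,231), and mats centred at (290,101) and (288,186).

```bash
python3 - <<'E'
from h import *
import pickle; p=pickle.load(open("w3.pkl","rb"))
W={}
for n,z,uv in [("s1",.003,(335,55)),("s2",.003,(382,57)),("s3",.003,(366,233)),("s4",.003,(326,231)),("butt",.02,(354,69)),("mid",.03,(351,145)),("tip",.018,(350,227)),("m1",.003,(290,101)),("m2",.003,(288,186))]:
    W[n]=ray(p,uv,z); print(n,W[n].round(4))
print("strip",sum(W[f"s{i}"] for i in(1,2,3,4))/4)
print("long",(W["butt"]+W["tip"])/2, W["butt"]-W["tip"])
m=W["m1"]-W["m2"];print("mats",np.linalg.norm(m),np.arctan2(-m[0],m[1]))
E
```

```text
s1 [0.5777 0.1558 0.003 ]
s2 [0.637  0.1537 0.003 ]
s3 [ 0.6263 -0.0755  0.003 ]
s4 [ 0.5681 -0.0726  0.003 ]
butt [0.6006 0.1367 0.02  ]
mid [0.5986 0.0473 0.03  ]
tip [ 0.6014 -0.0629  0.018 ]
m1 [0.5198 0.102  0.003 ]
m2 [ 0.5145 -0.008   0.003 ]
strip [0.60226335 0.04036259 0.003     ]
long [0.60099863 0.03690288 0.019     ] [-0.00085817  0.199656    0.002     ]
mats 0.11010521908121158 -0.04801044153536581
```

```bash
python3 - <<'E'
from h import *
pick(.601,.050,.014,-.02,.15)
place(.4475,-.313,.023,-.23,.15,v=.2,drop=.004)
robot.movel([.46,-.36,.33],down(-.3),velocity=.25)
p=eyes.capture("wrist"); cv2.imwrite("pics/w4.png",p["img"][:,:,::-1]); 
import pickle; pickle.dump(p,open("w4.pkl","wb"))
E
```

```text
grip 0.025861321851838558 29.966302514076233 [0.601 0.05  0.014]
lifted 0.025756740309790423 [ 0.21  0.34 -0.41]
contact True [ 0.4476 -0.3131  0.0228]
t 36.8583
```

View pics/w4.png

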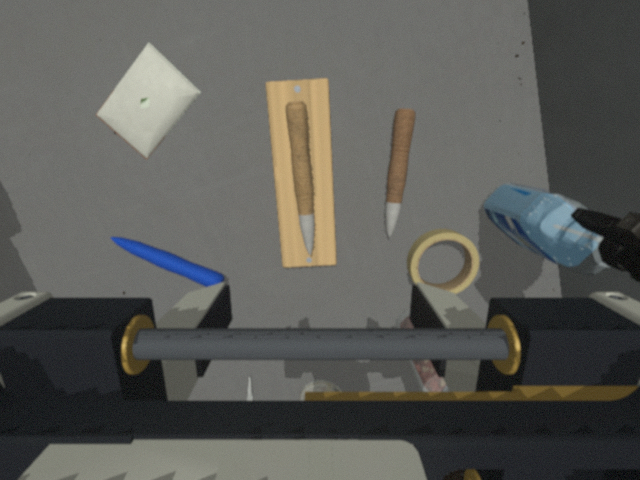

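The long dibber lies on the rest, from (297,102) to (309,258), inside corners (267,81), (328,79), (336,265), (284,267). The brown short dibber runs from (404,110) to (391,237). The sprayer is at about (490,200) and the tape ring at (444,260).

```bash
python3 - <<'E'
from h import *
import pickle; p=pickle.load(open("w4.pkl","rb"))
c=np.mean([ray(p,u,.012) for u in[(267,81),(328,79),(336,265),(284,267)]],0)
e=ray(p,(297,80),.012)-ray(p,(310,266),.012); ang=lambda v:np.arctan2(-v[0],v[1])
b,t=ray(p,(297,102),.029),ray(p,(309,258),.027); m=(b+t)/2
y=e[:2]/np.linalg.norm(e[:2]); d=(m-c)[:2]
print("rest",c,ang(e),"long",m,np.linalg.norm(b-t),ang(b-t),"across",d@[y[1],-y[0]],"along",d@y)
b,t=ray(p,(404,110),.017),ray(p,(391,237),.015); print("short",(b+t)/2,np.linalg.norm(b-t),ang(b-t),b,t)
print("sprayer",ray(p,(490,200),0.02),ray(p,(410,260),.0))
E
```

```text
rest [ 0.44611783 -0.32421981  0.012     ] -0.24153963949133975 long [ 0.44431468 -0.32886459  0.028     ] 0.20360006069370573 -0.23585412551073479 across -0.0006397837563486931 along -0.004941254322985246
short [ 0.56704455 -0.35654853  0.016     ] 0.16777091906096578 -0.3349087360329054 [ 0.59461431 -0.27732935  0.017     ] [ 0.53947479 -0.43576771  0.015     ]
sprayer [ 0.67951858 -0.42290987  0.02      ] [ 0.55998331 -0.48356682  0.        ]
```

```bash
python3 - <<'E'
from h import *
pick(.571,-.345,.011,-.345,.15)
place(.6025,.052,.014,-.04,.15,v=.2,drop=.004)
robot.movel([.56,-.03,.33],down(0),velocity=.25)
p=eyes.capture("wrist"); cv2.imwrite("pics/w5.png",p["img"][:,:,::-1]); 
import pickle; pickle.dump(p,open("w5.pkl","wb"))
p=eyes.capture("top"); cv2.imwrite("pics/top5.png",p["img"][:,:,::-1])
E
```

```text
grip 0.02563907836007874 29.995747804641724 [ 0.571 -0.345  0.011]
lifted 0.02578752543596366 [-0.51  0.56 -1.41]
contact True [0.6026 0.052  0.0138]
t 48.85
```

View pics/w5.png

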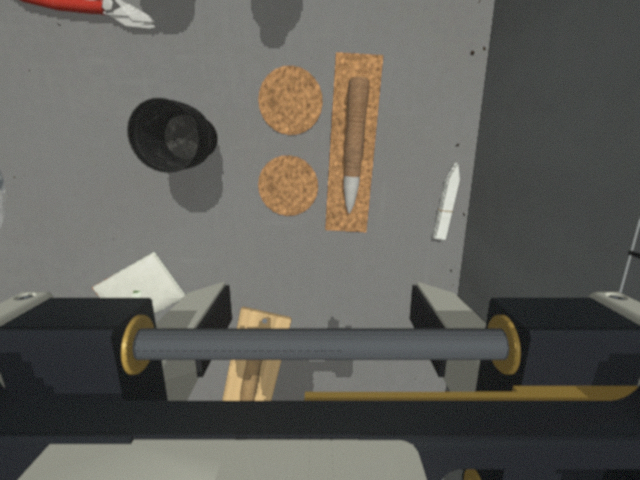

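The short dibber lies centred on the strip, from (358,79) to (350,211). Now the bottle goes back, then the stack.

```bash
python3 - <<'E'
from h import *
robot.move_to([.52,.305,.32],down(0))
pick(.5205,.305,.196,0,.27)
robot.sleep(.3)
place(.513,-.0068,.187,0,.27,v=.12)
robot.movel([.5,.05,.34],velocity=.25)
pick(.3905,.315,.134,0,.25)
place(.518,.1013,.125,0,.25,v=.15)
robot.movel([.49,.044,.42],velocity=.2)
p=eyes.capture("wrist"); cv2.imwrite("pics/w6.png",p["img"][:,:,::-1]); 
for n,X in [("stack",[.5175,.101,.164]),("cap",[.513,-.007,.196])]: print(n,proj(p,X))
robot.sleep(.5)
E
```

```text
grip 0.036599962084245374 29.999812245368958 [0.5205 0.305  0.196 ]
lifted 0.03607053478837898 [-0.33  0.65 -3.41]
contact True [ 0.5132 -0.0068  0.1868]
t 60.3917
grip 0.0628951177117035 29.985266625881195 [0.3906 0.3151 0.1342]
lifted 0.06308453639936003 [ 0.23 -0.4  -0.52]
contact True [0.5183 0.1013 0.125 ]
t 70.4333
stack [345.12975928 161.69425539]
cap [341.08239919 258.59468933]
```

View pics/w6.png

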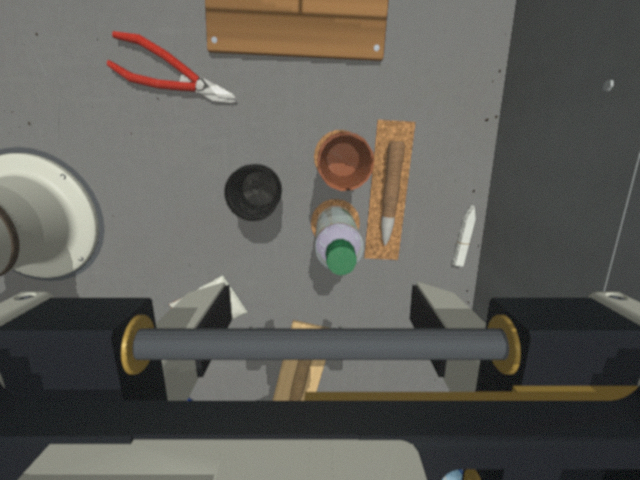

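The picture matches the first one from this pose: rim at (344,160) against (344,159), cap at (341,256) against (340,254), and the black stack unmoved at (253,191). I'm handing in.

```bash
python3 -c "
from plant import job; print(job.finish_job())"
```

```text
the job is handed in; nothing more can be done
None
```

I finished the sequence and handed the job in at about 72 s of the 128 s limit: the long dibber is on the tool rest, the short one on the cork strip, the stack and bottle are back upright on their mats, and the black stack has not visibly moved; the system returned no verdict.

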